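# Lock the jar of stones away in its drawer

### The arm

A 6-joint arm with a two-finger parallel gripper is mounted at the origin on a cart in front of the work surface, level with it; the furniture and walls round the work are solid. World frame = base frame: x ahead of the robot, y to its left, z up, the work surface at z = 0. Lengths are in m, angles in degrees, forces in N, time in s.
With the tool pointing down it reaches from about 0.275 to 0.75 m from the base axis. Payload 10.2 kg.
Tool frame: the origin (TCP) lies on the front face of the gripper's body, between the roots of the fingers; the fingertips stand 64 mm ahead of it and the grasp point (between the pads) lies 45 mm ahead of it; z points along the fingers, y is the line along which they close (so a half turn about z gives the same grasp; the last joint's range is limited). The gripper opens to 88 mm and grips with 3 to 60 N. Pads are 18 mm wide; open, the fingers measure 123 mm over their backs; the gripper's body (75 mm by 187 mm) begins 45 mm behind the grasp point.
Start: joints at [-87.743, 17.928, 85.812, -0, 76.261, -12.8], TCP at [0.136, -0.507, 0.303] pointing down, gripper open.
Joint ranges: [-168.41, 168.41], [-55.51, 124.54], [10.69, 146.95], [-70.63, 250.63], [1, 178], [-165.06, 165.06]. Speed limits (degrees/s): [136.94, 136.94, 172.46, 180, 180, 180].

### API

Orientations are given as a 3x3 rotation matrix whose columns are the frame's x, y, z axes.
In Python, from bench import monitor, get_image, camera_model, bot gives the robot as it stands. The module is installed in compiled form; this text tells all that it offers.
- The arm moves only by the tool drive_tool, never from a script. Its argument "motion" is a list of rows, each a list of 7 numbers: the shift along the world's x, y, z in m, then the turn, a rotation vector about the world's x, y, z in rad, then the closure, from -1 (fully open) to 1 (shut), so that 0 is half open. In form: [[dx, dy, dz, ax, ay, az, jaw], ...]. A call has 1 to 8 rows; each row shifts and turns the commanded pose from where the row before left it; what a row does not reach is not made up. A row lasts 1/12 s, in which the tool goes at most 41.7 mm and 7.16 degrees, less where a joint would pass 70% of its speed; a pose out of reach is approached as far as the arm can. A call is refused whole if a number of a shift passes 0.0417 or a number of a turn 0.125, either way. A call with a gripper value outside its range is refused whole. The fingers move at their own pace and stop on an object; "force" is the grip in N (left out, the last holds). Time passes only in rows, so rows that do not move let the fingers close. It gives the time, the measured TCP pose, the force, the opening and the grip force at its end, in the units of the state.
- monitor.sense(): the state, without advancing time (a new reading comes with each control period).
- get_image(name): name is "scene" or "top" or "wrist"; returns the picture (420x560x3 uint8, red, green, blue); there is no depth.
- camera_model(name): a dict with "mtx" (3x3 intrinsics, pixels), "xyz" and "orientation" of the camera in the world. Camera axes: x right, y down, z forward; pixel columns grow to the right and rows downward; lengths in m; the calibration is good to about 2 mm. The wrist camera is an equidistant fisheye: a pixel r from the principal point sees the ray r / f radians off the axis. A picture is of the moment at which its call begins: read the wrist's pose just before it. camera_model takes no time and is no camera call; for the wrist camera it gives the pose at the moment of the call.
- bot.finish_job(): hands the job in; it is judged then, once.
The state is a dict: "time_s": time; "qpos": joint angles; "qvel": joint speeds; "joint_efforts": joint torques, N m; "tcp_pos": TCP position; "tcp_rot": TCP orientation; "force": force on the tool from outside, world axes, zero at the start; "torque": the same for the moment, N m; "opening": opening from 0.0 (shut) to 1.0 (fully open); "finger_force": force on a finger pad.
Only numpy, scipy, OpenCV 4.12 (cv2) and the standard library are available. Lean on these libraries where they do the work, as an engineer would, in place of code of your own. Each camera call takes 0.05 s, during which the arm holds its last target. There are 200 camera calls.

### The job

Lock the jar of stones away, only pushing with the fingertips: push the drawer with the jar in it shut until it is fully home, and after that push the brass bolt of that same cabinet, by its upright tab, all the way across in front of the drawer. Do not touch or lift the jar, and keep it standing upright in its drawer. Leave the empty drawer open and its bolt back as they are, and leave the other things on the desk where they lie.

Things in the scene. Friction and masses are not known exactly. Their poses are not given: they have to be found in the camera images.
- cabinet_a: cabinet with the jar in its drawer: low dark wooden one-drawer cabinet, fixed, 150 deep (x) x 180 wide (y) x 70 mm high, at the left or right, turned up to 0.25 rad. Origin: centre of its underside; x axis to its back, y to its left seen from the front, z up. Front face at x = -75 mm; drawer front (110 wide, 8 to 60 mm high, flush when home) centred at y = +26; brass bolt on the 60 mm stile right of it
- cabinet_b: the other cabinet, of the same build and size and with the same frame, whose drawer is open and empty; it is left as it is
- drawer_a (a joint): how far the drawer with the jar is out, m: 0 fully home against a stop, up to 0.09; it starts between 0.055 and 0.08, slides along the cabinet's x axis with about 1.5 N of friction and stays where it is left
- bolt_a (a joint): travel of cabinet_a's bolt, m: 0 drawn back, 0.03 fully across the drawer front, at a stop; along the cabinet's +y, friction about 1.2 N, stays where left; starts at 0 to 0.004. Its rod (10 mm thick) lies 34 mm above the desk, 10 mm before the front face, between brass blocks at y = -37 and -87 mm that jut out 17 mm, 26 to 42 mm above the desk
- drawer_b (a joint): how far the empty drawer is out, m, as for drawer_a
- bolt_b (a joint): travel of the bolt of cabinet_b, m, as for bolt_a
- drawer_a_lip (a point): middle of the front edge of the brass lip pull on the drawer with the jar: a flat 44 mm wide, 4 mm thick strip that juts 10 mm out of the drawer front, 54 mm above the desk. Axes as the cabinet's; moves with the drawer
- drawer_b_lip (a point): the same point on the empty drawer
- bolt_a_tab (a point): centre of the upright brass finger tab of cabinet_a's bolt: 18 mm (x) x 8 mm (y) x 26 mm high, from 62 to 88 mm above the desk, so it stands 18 mm above the cabinet's top; its centre is 14 mm in front of the front face. Axes as the cabinet's; moves with the bolt
- bolt_b_tab (a point): the same point on the bolt of cabinet_b
- jar_mid (a point): centre of the round glass jar of stones with a black screw cap, 39 mm across and 43 mm high, standing loose on the drawer's floor (14 mm above the desk), its top 57 mm above the desk
- spare_jar_mid (a point): centre of another such jar, on the desk at the left of the work; a bystander
- loupe_mid (a point): centre of a folding loupe, 27 x 44 x 14 mm, lying on the desk between the robot and the cabinets; a bystander
- tweezers_mid (a point): centre of steel tweezers, 162 mm long and 10 mm high, lying on the desk near the robot; a bystander
There are look-alikes about, which are no part of the job. Leave any green or orange look-alike of the part that bears jar_mid alone.

How it is judged:
By the outcome, as a careful person would: the job done as asked, in the order asked, and still so for the second after the job is handed in, with the robot touching nothing.
It also fails if it takes over 42 s, if anything falls off the work surface, if the arm or the gripper's body presses on something with over 40 N, if the wrist force passes 120 N, or if a joint passes its speed limit or range.

## Working session

There is one attempt and no reset: what is moved stays moved. The work goes in short steps, Python scripts to look and compute and a tool call to move; the robot and the scene stay as the last step left them, time stands still between calls to the robot, and variables do not carry over. Pictures are saved under pics/ and viewed, at most 10 in all, crops included, and the job is handed in when it is done.

Besides the shell and the picture viewer there is one more tool, called in YAML: its name, and indented under it one key for each argument. drive_tool: Moves the arm, as the interface text tells. Its arguments: {"type":"object","properties":{"motion":{"type":"array"},"force":{"type":"number"}},"required":["motion"]}

```bash
mkdir -p pics; python3 - <<'E'
from bench import monitor,get_image,camera_model
import cv2,numpy as np
s=monitor.sense();print(s['time_s'],s['tcp_pos'],s['tcp_rot'],s['opening'])
for n in('scene','top'):
    im=get_image(n);cv2.imwrite(f'pics/{n}0.png',cv2.resize(im[:,:,::-1],(784,588),interpolation=cv2.INTER_CUBIC));cv2.imwrite(f'{n}_raw.png',im[:,:,::-1]);c=camera_model(n);print(n,c)
E
```

```text
0.0 [ 0.13637543 -0.50681004  0.30219712] [[ 9.65658572e-01  2.59814391e-01 -7.13173659e-05]
 [ 2.59814282e-01 -9.65657833e-01  1.22025933e-03]
 [ 2.48172760e-04 -1.19688315e-03 -9.99999253e-01]] 0.9956403741537416
scene {'mtx': array([[441.60130936,   0.        , 279.71709675],
       [  0.        , 441.60130936, 216.66103693],
       [  0.        ,   0.        ,   1.        ]]), 'xyz': array([0.09794663, 0.92415472, 0.66800308]), 'orientation': array([[-0.8666718 , -0.28971071,  0.40613753],
       [-0.49854947,  0.53253772, -0.68399708],
       [-0.01812227, -0.79528063, -0.60597054]])}
top {'mtx': array([[396.09054003,   0.        , 279.39533124],
       [  0.        , 396.09054003, 214.71488696],
       [  0.        ,   0.        ,   1.        ]]), 'xyz': array([0.26887854, 0.26603287, 0.97314599]), 'orientation': array([[-0.06777608, -0.976326  ,  0.20541164],
       [-0.9976983 ,  0.06588584, -0.01603618],
       [ 0.00212282, -0.20602572, -0.97854427]])}
```

View pics/scene0.png

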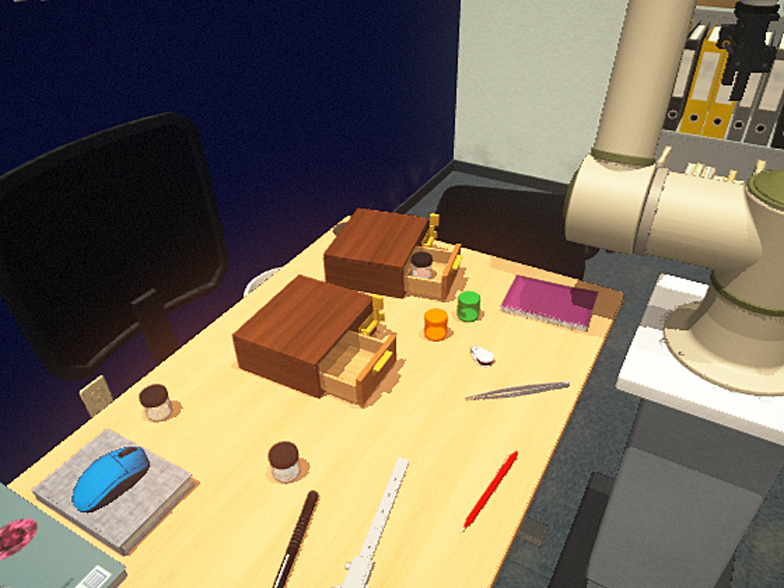

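View pics/top0.png

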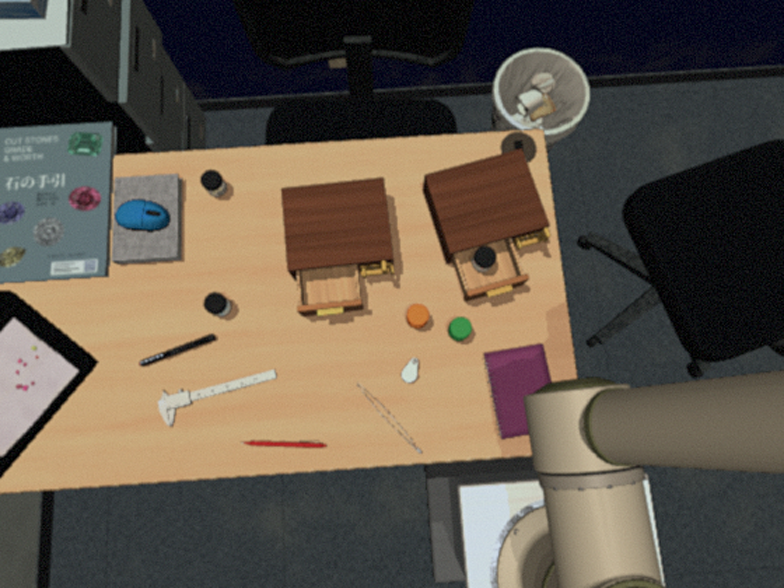

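The jar's cabinet is the right-hand one: in the top view its top spans about (424,177)–(549,232), the lip is near (500,291) and the tab near (545,237). The empty drawer belongs to the left-hand cabinet.

```bash
cat > h.py <<'E'
import numpy as np,cv2
from bench import monitor,get_image,camera_model
def ray(c,u,v):
    d=c['orientation']@np.linalg.solve(c['mtx'],[u,v,1.]);return c['xyz'],d
def onplane(c,u,v,z):
    o,d=ray(c,u,v);return o+d*(z-o[2])/d[2]
E
python3 - <<'E'
from h import *
T=camera_model('top');im=cv2.imread('top_raw.png')
s=560/784
print('corners',[onplane(T,u*s,v*s,.07).round(4) for u,v in[(449,259),(549,230),(521,153),(424,177)]])
hsv=cv2.cvtColor(im,cv2.COLOR_BGR2HSV)
m=cv2.inRange(hsv,(20,130,100),(32,255,255))
n,l,st,ce=cv2.connectedComponentsWithStats(m)
for i in range(1,n):
    if st[i,4]>8 and 280<ce[i,0]<420 and ce[i,1]<230: print(st[i],ce[i].round(1),onplane(T,*ce[i],.054).round(4),onplane(T,*ce[i],.088).round(4))
crop=im[100:220,290:400];cv2.imwrite('pics/crop.png',cv2.resize(crop,None,fx=5,fy=5,interpolation=cv2.INTER_NEAREST)[:600])
S=cv2.imread('scene_raw.png')[140:225,225:340];cv2.imwrite('pics/crop2.png',cv2.resize(S,None,fx=6,fy=6,interpolation=cv2.INTER_NEAREST))
E
```

```text
corners [array([0.5236, 0.1487, 0.07  ]), array([ 0.5635, -0.0266,  0.07  ]), array([0.7085, 0.0046, 0.07  ]), array([0.6747, 0.179 , 0.07  ])]
[389 163   3   6  13] [390.1 165.5] [ 0.566  -0.0264  0.054 ] [ 0.555  -0.0156  0.088 ]
[369 171   4   6  15] [370.5 173.7] [0.5483 0.0235 0.054 ] [0.5379 0.0325 0.088 ]
[348 208   9   4  16] [351.2 209.4] [0.4633 0.0797 0.054 ] [0.4561 0.0866 0.088 ]
```

View pics/crop.png

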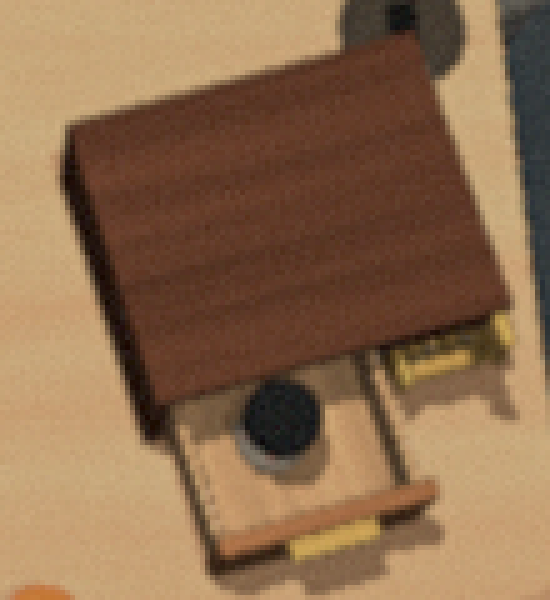

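View pics/crop2.png

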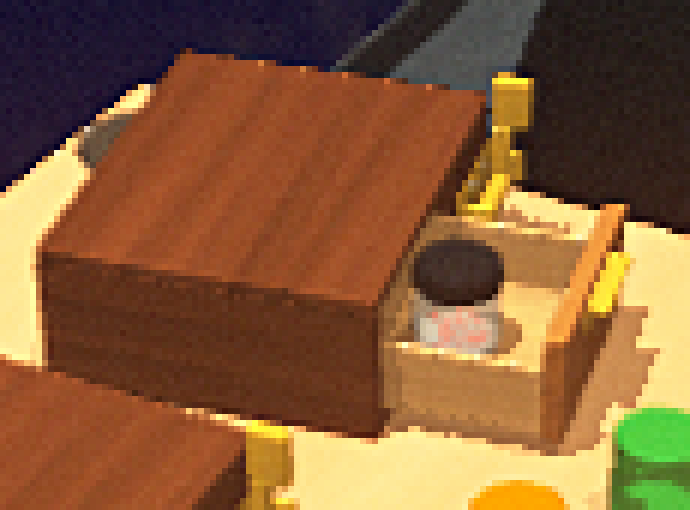

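The crop shows the cabinet's top-face corners at crop pixels FL (163,403), FR (510,303), BR (412,35) and BL (78,127). The lip's front edge runs (292,558)–(383,540), the jar cap is at (283,418), and the tab top is near (497,325).

```bash
python3 - <<'E'
from h import *
T=camera_model('top');S=camera_model('scene')
P=lambda u,v,z:onplane(T,u/5+289.6,v/5+99.6,z)
Q=lambda u,v,z:onplane(S,u/6+224.6,v/6+139.6,z)
L=np.array([[-.075,.09],[-.075,-.09],[.075,-.09],[.075,.09]])
for nm,W in(('top',[P(*p,.07)[:2] for p in[(163,403),(510,303),(412,35),(78,127)]]),('scene',[Q(*p,.07)[:2] for p in[(375,303),(485,93),(185,53),(42,253)]])):
    W=np.array(W);c=W.mean(0);H=L.T@(W-c);th=np.arctan2(H[0,1]-H[1,0],H[0,0]+H[1,1])
    R=np.array([[np.cos(th),-np.sin(th)],[np.sin(th),np.cos(th)]]);print(nm,c.round(4),th.round(4),(W-c-L@R.T).round(4).tolist())
    loc=lambda w:((w[:2]-c)@R).round(4)
    print('lip',loc(P(292,558,.056)),loc(P(383,540,.056)),'scene lip',loc(Q(628,258,.056)),loc(Q(598,308,.056)),'jar',loc(P(283,418,.057)),loc(Q(458,262,.057)),'tab',loc(P(497,325,.088)),loc(Q(513,100,.075)))
    print('front mid world',c+R@[-.075,.026],'tab',c+R@[-.089,-.062])
print('green',P(0,0,.04)*0)
for k,(u,v) in dict(orange=(417,316),green=(460,328),loupe=(411,371),jarB=(217,304)).items(): print(k,onplane(T,u/1.4,v/1.4,.035).round(3))
E
```

```text
top [0.6257 0.0737] 0.215 [[0.002, -0.0014], [0.0022, 0.0036], [-0.0025, 0.0024], [-0.0017, -0.0046]]
lip [-0.1598  0.0497] [-0.1635  0.0054] scene lip [-0.1584  0.0101] [-0.1547  0.0505] jar [-0.0933  0.0324] [-0.0906  0.0344] tab [-0.0854 -0.0704] [-0.0861 -0.074 ]
front mid world [0.54685942 0.08307535] tab [ 0.5519547  -0.00588553]
scene [0.626  0.0783] 0.2264 [[0.0033, -0.0007], [0.0022, 0.0015], [-0.0029, 0.0002], [-0.0025, -0.001]]
lip [-0.1606  0.047 ] [-0.1648  0.0028] scene lip [-0.1596  0.0075] [-0.1555  0.0478] jar [-0.0942  0.0291] [-0.0916  0.031 ] tab [-0.0875 -0.0739] [-0.0883 -0.0775]
front mid world [0.54709174 0.08681835] tab [ 0.55320173 -0.0020786 ]
green [0. 0. 0.]
orange [0.436 0.208 0.035]
green [0.41  0.136 0.035]
loupe [0.343 0.226 0.035]
jarB [0.48  0.551 0.035]
```

drive_tool:
  motion:
    - [0.0174,0.0353,0,0,0,-0.006,1]
    - [0.0174,0.0353,0,0,0,-0.006,1]
    - [0.0174,0.0353,0,0,0,-0.006,1]
    - [0.0174,0.0353,0,0,0,-0.006,1]
    - [0.0174,0.0353,0,0,0,-0.006,1]
    - [0.0174,0.0353,0,0,0,-0.006,1]
    - [0.0174,0.0353,0,0,0,-0.006,1]
    - [0.0174,0.0353,0,0,0,-0.006,1]
  force: 20

```text
time_s: 0.77
tcp_pos: [0.2758, -0.2227, 0.3026]
tcp_rot: [[0.977, 0.212, 0.0], [0.212, -0.977, 0.0], [0.0, -0.0, -1.0]]
force: [0.2, -0.5, -0.1]
opening: 0.416
finger_force: 0.0
```

drive_tool:
  motion:
    - [0.0174,0.0353,0,0,0,0,1]
    - [0.0174,0.0353,0,0,0,0,1]
    - [0.0174,0.0353,0,0,0,0,1]
    - [0.0174,0.0353,0,0,0,0,1]
    - [0.0174,0.0353,0,0,0,0,1]
    - [0.0174,0.0353,0,0,0,0,1]
    - [0.0174,0.0353,0,0,0,0,1]
    - [0.0174,0.0353,0,0,0,0,1]

```text
time_s: 1.43
tcp_pos: [0.415, 0.0601, 0.3027]
tcp_rot: [[0.977, 0.214, -0.0], [0.214, -0.977, -0.0], [-0.0, 0.0, -1.0]]
force: [0.7, -0.9, 0.5]
opening: 0.005
finger_force: 0.0
```

```bash
python3 - <<'E'
from h import *
c=camera_model('wrist');im=get_image('wrist');cv2.imwrite('wrist_raw.png',im[:,:,::-1]);np.save('wc.npy',c,allow_pickle=True)
cv2.imwrite('pics/w1.png',cv2.resize(im[:,:,::-1],(784,588),interpolation=cv2.INTER_CUBIC));print(c)
E
```

```text
{'mtx': array([[325.1922621 ,   0.        , 278.22821165],
       [  0.        , 325.1922621 , 203.89682083],
       [  0.        ,   0.        ,   1.        ]]), 'xyz': array([0.48529797, 0.07533585, 0.38326641]), 'orientation': array([[ 2.12609435e-01, -9.37649655e-01, -2.74973366e-01],
       [-9.77137153e-01, -2.03885038e-01, -6.02816284e-02],
       [ 4.60092857e-04,  2.81503135e-01, -9.59560198e-01]])}
```

View pics/w1.png

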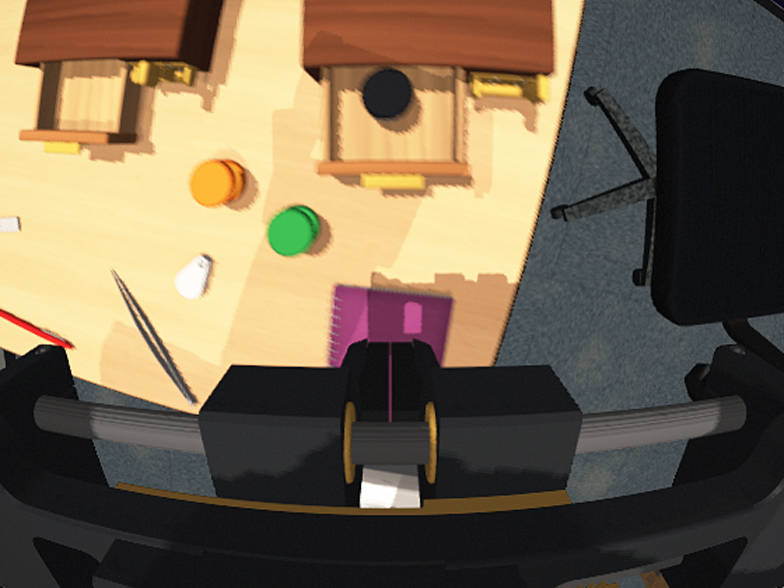

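The wrist view shows the lip's front edge at (362,188)–(424,187) and the tab near (543,88). The closed fingers sit square to the drawer front.

```bash
python3 - <<'E'
from h import *
c=np.load('wc.npy',allow_pickle=True).item()
def W(u,v,z):
    x=np.array([u/1.4-c['mtx'][0,2],v/1.4-c['mtx'][1,2]]);r=np.hypot(*x);t=r/c['mtx'][0,0]
    d=c['orientation']@np.r_[x/r*np.sin(t),np.cos(t)];return (c['xyz']+d*(z-c['xyz'][2])/d[2])
th=.215;R=np.array([[np.cos(th),-np.sin(th)],[np.sin(th),np.cos(th)]])
tc=np.array([.415,.0601])
for n,p in dict(lipL=(362,189,.054),lipR=(425,187,.054),drL=(318,165,.06),drR=(471,165,.06),cabL=(303,66,.07),cabR=(554,72,.07),tabtop=(544,88,.088),jar=(387,94,.057)).items():
    w=W(*p);print(n,w.round(4),'rel tool in cab axes',((w[:2]-tc)@R).round(4))
E
```

```text
lipL [0.4575 0.0894 0.054 ] rel tool in cab axes [0.0478 0.0196]
lipR [0.4686 0.0454 0.054 ] rel tool in cab axes [ 0.0493 -0.0258]
drL [0.4687 0.1234 0.06  ] rel tool in cab axes [0.066  0.0503]
drR [0.4919 0.0175 0.06  ] rel tool in cab axes [ 0.0661 -0.058 ]
cabL [0.5355 0.1466 0.07  ] rel tool in cab axes [0.1362 0.0588]
cabR [ 0.5733 -0.0243  0.07  ] rel tool in cab axes [ 0.1367 -0.1162]
tabtop [ 0.5551 -0.014   0.088 ] rel tool in cab axes [ 0.1211 -0.1023]
jar [0.5283 0.0864 0.057 ] rel tool in cab axes [0.1163 0.0015]
```

drive_tool:
  motion:
    - [0.0006,-0.003,-0.038,0,0,0,1]
    - [0,0,-0.038,0,0,0,1]
    - [0,0,-0.038,0,0,0,1]
    - [0,0,-0.038,0,0,0,1]
    - [0,0,-0.038,0,0,0,1]
    - [0.00977,0.00213,0,0,0,0,1]
    - [0.00977,0.00213,0,0,0,0,1]
    - [0.00782,0.0017,0,0,0,0,1]

```text
time_s: 2.15
tcp_pos: [0.4431, 0.0608, 0.1121]
tcp_rot: [[0.977, 0.213, -0.001], [0.213, -0.977, 0.0], [-0.001, -0.0, -1.0]]
force: [-0.5, -0.4, 0.0]
opening: 0.006
finger_force: 0.0
```

drive_tool:
  motion:
    - [0.00195,0.00043,0,0,0,0,1]
    - [0.00195,0.00043,0,0,0,0,1]
    - [0.00195,0.00043,0,0,0,0,1]
    - [0.00195,0.00043,0,0,0,0,1]
    - [0.00195,0.00043,0,0,0,0,1]
    - [0.00195,0.00043,0,0,0,0,1]
    - [0.00195,0.00043,0,0,0,0,1]
    - [0.00195,0.00043,0,0,0,0,1]

```text
time_s: 2.82
tcp_pos: [0.4584, 0.0642, 0.1127]
tcp_rot: [[0.977, 0.213, -0.0], [0.213, -0.977, -0.0], [-0.0, -0.0, -1.0]]
force: [-1.2, 0.2, 0.3]
opening: 0.006
finger_force: 0.8
```

drive_tool:
  motion:
    - [0.0025,0.00053,0,0,0,0,1]
    - [0.003,0.00064,0,0,0,0,1]
    - [0.003,0.00064,0,0,0,0,1]
    - [0.003,0.00064,0,0,0,0,1]
    - [0.003,0.00064,0,0,0,0,1]
    - [0.003,0.00064,0,0,0,0,1]
    - [0.003,0.00064,0,0,0,0,1]
    - [0.003,0.00064,0,0,0,0,1]

```text
time_s: 3.48
tcp_pos: [0.4821, 0.0693, 0.1127]
tcp_rot: [[0.977, 0.213, -0.0], [0.213, -0.977, 0.0], [-0.0, -0.0, -1.0]]
force: [-1.8, 0.6, 1.7]
opening: 0.003
finger_force: 0.8
```

drive_tool:
  motion:
    - [0.003,0.00064,0,0,0,0,1]
    - [0.003,0.00064,0,0,0,0,1]
    - [0.003,0.00064,0,0,0,0,1]
    - [0.003,0.00064,0,0,0,0,1]
    - [0.003,0.00064,0,0,0,0,1]
    - [0.003,0.00064,0,0,0,0,1]
    - [0.003,0.00064,0,0,0,0,1]
    - [0.003,0.00064,0,0,0,0,1]

```text
time_s: 4.15
tcp_pos: [0.5061, 0.0744, 0.1127]
tcp_rot: [[0.977, 0.213, -0.0], [0.213, -0.977, 0.0], [-0.0, -0.0, -1.0]]
force: [-2.4, 1.2, 0.8]
opening: 0.008
finger_force: 0.8
```

drive_tool:
  motion:
    - [0.003,0.00064,0,0,0,0,1]
    - [0.003,0.00064,0,0,0,0,1]
    - [0.003,0.00064,0,0,0,0,1]
    - [0.003,0.00064,0,0,0,0,1]
    - [0.002,0.00043,0,0,0,0,1]
    - [0.002,0.00043,0,0,0,0,1]
    - [0.001,0.0002,0,0,0,0,1]
    - [0.001,0.0002,0,0,0,0,1]

```text
time_s: 4.82
tcp_pos: [0.5239, 0.0782, 0.1127]
tcp_rot: [[0.977, 0.213, -0.0], [0.213, -0.977, -0.0], [-0.0, 0.0, -1.0]]
force: [-2.2, 0.3, 0.5]
opening: 0.009
finger_force: 0.8
```

drive_tool:
  motion:
    - [0.001,0.0002,0,0,0,0,1]
    - [0.001,0.0002,0,0,0,0,1]
    - [0.001,0.0002,0,0,0,0,1]

```text
time_s: 5.07
tcp_pos: [0.5269, 0.0788, 0.1127]
tcp_rot: [[0.977, 0.213, -0.0], [0.213, -0.977, 0.0], [-0.0, -0.0, -1.0]]
force: [-1.3, -0.4, 0.0]
opening: 0.007
finger_force: 0.8
```

drive_tool:
  motion:
    - [0.001,0.0002,0,0,0,0,1]
    - [0.001,0.0002,0,0,0,0,1]
    - [0.001,0.0002,0,0,0,0,1]

```text
time_s: 5.32
tcp_pos: [0.5288, 0.0792, 0.1125]
tcp_rot: [[0.977, 0.213, -0.004], [0.213, -0.977, -0.0], [-0.004, -0.0, -1.0]]
force: [-12.9, -3.1, 6.5]
opening: 0.006
finger_force: 6.6
```

drive_tool:
  motion:
    - [0.0005,0.0001,0,0,0,0,1]
    - [0.0005,0.0001,0,0,0,0,1]
    - [0.0005,0.0001,0,0,0,0,1]

```text
time_s: 5.57
tcp_pos: [0.5292, 0.0793, 0.1125]
tcp_rot: [[0.977, 0.214, -0.008], [0.214, -0.977, -0.001], [-0.008, -0.001, -1.0]]
force: [-18.3, -5.8, 11.5]
opening: 0.005
finger_force: 9.6
```

drive_tool:
  motion:
    - [-0.003,-0.0006,0,0,0,0,1]
    - [-0.0263,-0.0058,0,0,0,0,1]
    - [0,0,0.039,0,0,0,1]
    - [0,0,0.039,0,0,0,1]
    - [0.0153,-0.033,0,0,0,0,1]
    - [0.0153,-0.033,0,0,0,0,1]
    - [0.0153,-0.033,0,0,0,0,1]
    - [0.0153,-0.033,0,0,0,0,1]

```text
time_s: 6.23
tcp_pos: [0.5641, -0.0605, 0.1913]
tcp_rot: [[0.977, 0.213, 0.002], [0.213, -0.977, -0.001], [0.002, 0.001, -1.0]]
force: [0.6, 0.3, 0.0]
opening: 0.002
finger_force: 0.0
```

```bash
python3 - <<'E'
from h import *
s=monitor.sense();c=camera_model('wrist');im=get_image('wrist');np.save('wc2.npy',c,allow_pickle=True);print(s['tcp_pos'],c['xyz'])
cv2.imwrite('pics/w2.png',cv2.resize(im[:,:,::-1],(784,588),interpolation=cv2.INTER_CUBIC))
E
```

```text
[ 0.56409905 -0.06049733  0.19134069] [ 0.63417851 -0.04516888  0.27210002]
```

View pics/w2.png

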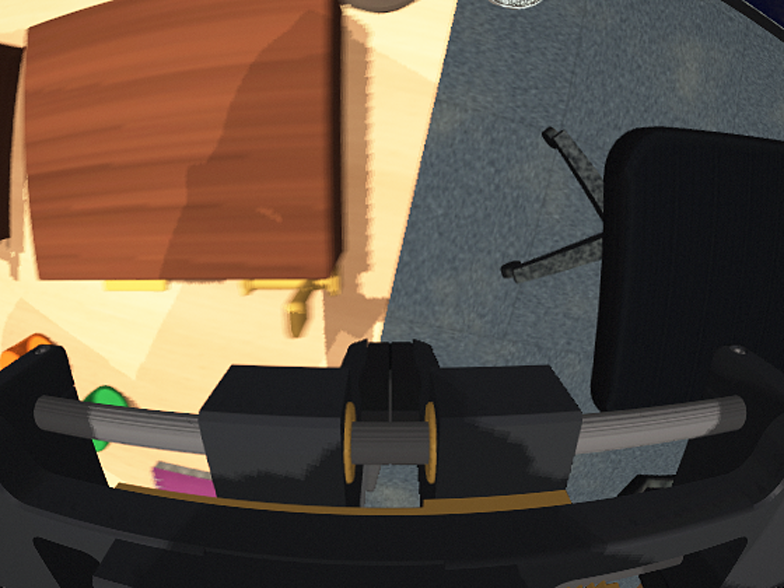

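The drawer is flush, with its lip at (135,285). The tab top is about (288–308, 308–335), clear to the left of the fingers.

```bash
python3 - <<'E'
from h import *
c=np.load('wc2.npy',allow_pickle=True).item()
def W(u,v,z):
    x=np.array([u/1.4-c['mtx'][0,2],v/1.4-c['mtx'][1,2]]);r=np.hypot(*x);t=r/c['mtx'][0,0]
    d=c['orientation']@np.r_[x/r*np.sin(t),np.cos(t)];return (c['xyz']+d*(z-c['xyz'][2])/d[2])
th=.215;R=np.array([[np.cos(th),-np.sin(th)],[np.sin(th),np.cos(th)]])
tc=np.array([.5641,-.0605])
for n,p in dict(tabBL=(290,310,.088),tabBR=(310,306,.088),tabFL=(288,335,.088),tabFR=(305,335,.088),lipL=(105,291,.054),lipR=(166,290,.054),cabL=(40,279,.07),cabR=(335,277,.07)).items():
    w=W(*p);print(n,((w[:2]-tc)@R).round(4))
E
```

```text
tabBL [0.007  0.0431]
tabBR [0.0089 0.0341]
tabFL [-0.0048  0.0449]
tabFR [-0.0047  0.0372]
lipL [0.0051 0.1641]
lipR [0.0058 0.1215]
cabL [0.017  0.2016]
cabR [0.017  0.0249]
```

drive_tool:
  motion:
    - [0.001,0,-0.026,0,0,0,1]
    - [0,0,-0.026,0,0,0,1]
    - [-0.0011,0.0049,0,0,0,0,1]
    - [-0.0011,0.0049,0,0,0,0,1]
    - [-0.0006,0.0029,0,0,0,0,1]
    - [-0.0006,0.0029,0,0,0,0,1]
    - [-0.0006,0.0029,0,0,0,0,1]
    - [-0.0006,0.0029,0,0,0,0,1]

```text
time_s: 6.95
tcp_pos: [0.5599, -0.0369, 0.1397]
tcp_rot: [[0.977, 0.213, 0.002], [0.213, -0.977, -0.0], [0.002, 0.001, -1.0]]
force: [1.0, -0.4, 0.3]
opening: 0.002
finger_force: 0.0
```

drive_tool:
  motion:
    - [-0.0006,0.0029,0,0,0,0,1]
    - [-0.0006,0.0029,0,0,0,0,1]
    - [-0.0006,0.0029,0,0,0,0,1]
    - [-0.0006,0.0029,0,0,0,0,1]
    - [-0.0006,0.0029,0,0,0,0,1]

```text
time_s: 7.37
tcp_pos: [0.5567, -0.0227, 0.1388]
tcp_rot: [[0.977, 0.213, 0.0], [0.213, -0.977, -0.0], [0.0, 0.0, -1.0]]
force: [1.0, -1.3, 0.8]
opening: 0.005
finger_force: 0.7
```

Advanced about 39 mm, and the tab is in contact. Next comes the last stretch up to the stop.

drive_tool:
  motion:
    - [-0.0004,0.002,0,0,0,0,1]
    - [-0.0004,0.002,0,0,0,0,1]
    - [-0.0002,0.001,0,0,0,0,1]
    - [-0.0002,0.001,0,0,0,0,1]

```text
time_s: 7.7
tcp_pos: [0.5554, -0.0167, 0.1387]
tcp_rot: [[0.977, 0.213, -0.0], [0.213, -0.977, -0.0], [-0.0, 0.0, -1.0]]
force: [0.3, -1.4, 0.8]
opening: 0.006
finger_force: 0.7
```

drive_tool:
  motion:
    - [-0.0002,0.001,0,0,0,0,1]
    - [-0.0002,0.001,0,0,0,0,1]
    - [-0.0002,0.001,0,0,0,0,1]

```text
time_s: 7.95
tcp_pos: [0.5548, -0.0138, 0.1387]
tcp_rot: [[0.977, 0.213, -0.0], [0.213, -0.977, -0.0], [-0.0, -0.0, -1.0]]
force: [0.0, -0.9, 2.0]
opening: 0.004
finger_force: 0.7
```

drive_tool:
  motion:
    - [-0.0002,0.001,0,0,0,0,1]
    - [-0.0002,0.001,0,0,0,0,1]
    - [-0.0002,0.001,0,0,0,0,1]

```text
time_s: 8.2
tcp_pos: [0.5542, -0.0107, 0.1387]
tcp_rot: [[0.977, 0.213, -0.0], [0.213, -0.977, 0.0], [-0.0, -0.0, -1.0]]
force: [-0.8, -1.6, 0.8]
opening: 0.005
finger_force: 0.7
```

drive_tool:
  motion:
    - [-0.0002,0.001,0,0,0,0,1]
    - [-0.0002,0.001,0,0,0,0,1]
    - [-0.0002,0.001,0,0,0,0,1]

```text
time_s: 8.45
tcp_pos: [0.5535, -0.0077, 0.1387]
tcp_rot: [[0.977, 0.213, -0.0], [0.213, -0.977, 0.0], [-0.0, -0.0, -1.0]]
force: [0.2, -2.4, 0.8]
opening: 0.007
finger_force: 0.7
```

drive_tool:
  motion:
    - [-0.0002,0.001,0,0,0,0,1]
    - [-0.0002,0.001,0,0,0,0,1]
    - [-0.0002,0.001,0,0,0,0,1]

```text
time_s: 8.7
tcp_pos: [0.5531, -0.0053, 0.1388]
tcp_rot: [[0.977, 0.213, 0.0], [0.213, -0.977, -0.001], [-0.0, 0.001, -1.0]]
force: [-0.1, -8.9, -0.6]
opening: 0.002
finger_force: 4.8
```

drive_tool:
  motion:
    - [-0.0002,0.001,0,0,0,0,1]
    - [-0.0001,0.0005,0,0,0,0,1]

```text
time_s: 8.87
tcp_pos: [0.553, -0.005, 0.1389]
tcp_rot: [[0.977, 0.214, 0.001], [0.214, -0.977, -0.004], [0.0, 0.004, -1.0]]
force: [0.1, -16.3, -0.6]
opening: 0.003
finger_force: 7.6
```

drive_tool:
  motion:
    - [0.0006,-0.003,0,0,0,0,1]
    - [0.003,-0.014,0,0,0,0,1]
    - [0,0,0.04,0,0,0,1]
    - [0,0,0.04,0,0,0,1]
    - [0,0,0.03,0,0,0,1]
    - [-0.04,0,0.01,0,0,0,1]
    - [-0.04,0,0,0,0,0,1]
    - [-0.04,0,0,0,0,0,1]

```text
time_s: 9.53
tcp_pos: [0.4351, -0.0206, 0.259]
tcp_rot: [[0.977, 0.213, 0.001], [0.213, -0.977, 0.0], [0.001, 0.0, -1.0]]
force: [-0.3, -0.9, 0.9]
opening: 0.002
finger_force: 0.0
```

```bash
python3 - <<'E'
from h import *
c=camera_model('wrist');im=get_image('wrist');np.save('wc2.npy',c,allow_pickle=True)
a=im[:200,120:480,::-1];cv2.imwrite('pics/w3.png',cv2.resize(a,None,fx=2.2,fy=2.2,interpolation=cv2.INTER_CUBIC))
E
```

```text
(no output)
```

View pics/w3.png

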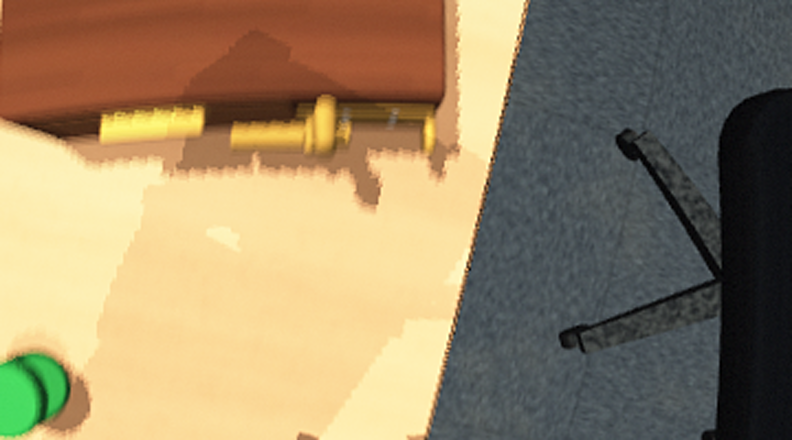

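The drawer is flush, with its lip at (152,123). The bolt rod sticks out across the drawer front at (232–305,137), and the tab is hard by the inner block at (325,125). Both stops were felt in the force reading, and the robot is now clear.

```bash
python3 -c "
from bench import bot
print(bot.finish_job())"
```

```text
the job is handed in; nothing more can be done
None
```

The job is handed in: the drawer with the jar is fully home and its brass bolt is all the way across; both were pushed to their stops. The arm went near nothing else on the desk; the jar was out of sight once the drawer shut, so I couldn't check that it still stands upright.

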